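# Fit the biscuit stamp's handle by its taper

### The job

Put the biscuit stamp together: take the handle out of its rest block, set its square tapered shank into the socket of the steel stamp head on the cork pad, and press or tap it straight down hard enough that friction alone holds it, but never with more than 25 N. Then lift the stamp well clear by the handle alone, keep it hanging for a second to show that the taper holds, and set it down gently, upright, near the middle of the marble slab and let go. Do not grip the head, and leave the timer, the cutter and the ramekin where they are.

Things in the scene. Friction and masses are not known exactly. Their poses are not given: they have to be found in the camera images.
- handle: Loose stamp handle, 0.12 kg, 130 mm long, standing shank down in the rest block, tip 8 mm above the worktop, shank loose in the hole. Origin: centre of the shank's tip; z up along the handle; x, y square to the shank's flats (quarter turns are alike). A collar 40 mm across spans 40 to 45 mm above the tip, then a straight round dark-wood grip, then a knob 34 mm across, up to 130 mm.
- grip_mid (a point): Point on the handle's axis 90 mm above the tip: where to grip. The wood here is round, 30 mm across, from 45 to 113 mm above the tip.
- shank_tip (a point): Centre of the shank's tip (the handle's origin). The shank is square, 10 mm wide at the tip, widening evenly to 26 mm at 40 mm up (0.2 mm per mm on each side).
- head: Loose steel stamp head, 0.61 to 0.73 kg, 62x62 mm at the foot, 56x56 mm above, 50 mm high, lying socket up on the cork pad. Origin: centre of its underside; z up; x, y square to its sides and to the socket's (quarter turns are alike). Pressed in with too little push (10 N or less, often up to 15 N) it drops off when lifted; 18 to 22 N, kept up for half a second, holds.
- socket_mouth (a point): Centre of the head's top face. In a 30 mm square well sits a brass bush; its four stiff sprung jaws form a tapered socket matching the shank, 20.4 mm wide at the bush's top, 22 mm deep. It is sunk 0 to 10 mm below the head's top, unmeasured, new each time: the shank binds with its tip 26 to 36 mm below this point, then sinks about 1 mm per 15 N. The collar never reaches the head.
- pad: Fixed cork pad 100x100 mm, 6 mm thick, under the head. Origin at the centre of its underside, on the worktop. (A wall cabinet hangs over the back of the worktop to the left, from about x = 0.58 m back and z = 0.45 m up: keep the arm in front of it.)
- rest: Fixed light-wood rest block, 78x78 mm at the foot, 48 mm high, with a 28 mm square hole from its top in which the shank hangs loose; the handle's collar rests on its top. Origin at the centre of its underside.
- slab: Fixed white marble slab 120x120 mm, 14 mm thick: where the finished stamp must stand. Origin at the centre of its underside.
- timer: Bystander: teal and cream kitchen timer, 69 mm across, 60 mm high, loose. Origin under its centre.
- heart_cutter: Bystander: heart-shaped tinplate cutter, 58x64 mm, 25 mm high, loose. Origin under its centre.
- ramekin: Bystander: empty white ramekin, 69 mm across, 50 mm high, loose. Origin under its centre.
There are look-alikes about, which are no part of the job. Leave any green or red look-alike of the handle alone.

How it is judged (in metres and radians):
On the way, in this order (a step that is already met when the one before it is completed fails the run):
1. the shank is in the head's socket, as deep as the taper lets it, in line with it, the head still on its pad (z of shank_tip in the frame of head below 0.0265 m and angle between the z axis of handle and the z axis of head, either way round below 0.08 rad and horizontal distance between shank_tip and head below 0.006 m and horizontal distance between head and pad below 0.05 m), for 0.2 s.
2. the stamp is lifted by the handle, the head hanging by the taper alone with its underside more than 50 mm above the worktop, for 0.6 s (height (world z) of head above 0.05 m and z of shank_tip in the frame of head below 0.0265 m and angle between the z axis of handle and the z axis of head, either way round below 0.08 rad and horizontal distance between shank_tip and head below 0.006 m and contact force between head and the fingers below 0.5 N and contact force between head and the arm below 0.5 N), for 0.6 s.
At the end, for the whole second after the job is handed in: The head stands upright (within 0.06 rad) on the marble slab, its centre within 35 mm of the slab's centre, with the handle's shank still in its socket (tip less than 26.5 mm above the head's underside, centred within 6 mm, handle in line within 0.08 rad), all at rest and released (horizontal distance between head and slab below 0.035 m and z of head in the frame of slab between 0.011 and 0.018 m and angle between head's own z axis and vertical below 0.06 rad and z of shank_tip in the frame of head below 0.0265 m and angle between the z axis of handle and the z axis of head, either way round below 0.08 rad and horizontal distance between shank_tip and head below 0.006 m and linear speed of each of head, handle below 0.02 m/s); the robot touches nothing.
It fails at once if the head is pressed or dropped on the pad or slab with more than 34 N (25 N of push and the stamp's own weight) (contact force between head and pad above 34 N or contact force between head and slab above 34 N).
It fails at once if the head is gripped or pushed by the fingers (more than 3 N) (contact force between head and the fingers above 3 N).
It fails at once if the timer, cutter or ramekin is moved more than 20 mm (distance of any of timer, heart_cutter, ramekin from where it was at the start of the episode above 0.02 m).
It also fails if it takes over 64 s, if anything falls off the work surface, if the arm or the gripper's body presses on something with over 40 N, if the wrist force passes 120 N, or if a joint passes its speed limit or range.

### The arm

A 6-joint arm with a two-finger parallel gripper is mounted at the origin on a cart in front of the work surface, level with it; the furniture and walls round the work are solid. World frame = base frame: x ahead of the robot, y to its left, z up, the work surface at z = 0. Lengths are in mm, angles in rad, forces in N, time in s.
With the tool pointing down it reaches from about 350 to 875 mm from the base axis. Payload 4.2 kg.
Tool frame: the origin (TCP) lies between the finger pads; the fingertips stand 25 mm ahead of it and the grasp point (between the pads) lies 6 mm ahead of it; z points along the fingers, y is the line along which they close (so a half turn about z gives the same grasp; the last joint's range is limited). The gripper opens to 85 mm and grips with 20 to 120 N. Pads are 22 mm wide; open, the fingers measure 114 mm over their backs; the gripper's body (76 mm by 85 mm) begins 54 mm behind the grasp point. The pads swing forward as they close: fully open they stand 13 mm farther back than shut.
Start: joints at [1.597, 0.385, 0.008, 0, -1.194, -0.259], TCP at [144.158, 608.126, 232.512] pointing down, gripper open.
Joint ranges: [-3.14, 3.14], [-1.21, 2.06], [-1.07, 1.41], [-3.16, 2.05], [-2.99, -0.16], [-3.1, 3.1]. Speed limits (rad/s): [2.79, 2.79, 3.14, 3.14, 3.14, 3.14].

### API

Orientations are given as a unit quaternion [x, y, z, w].
In Python, from bench import read_state, get_image, job_done gives the robot as it stands.
- The arm moves only by the tool play_rows, never from a script. Its argument "series" is a list of rows, each a list of 6 numbers: the shift along the world's x, y, z in mm, then the turn, a rotation vector about the world's x, y, z in units of 6 degrees (1.0 is 6 degrees). A call has 1 to 20 rows; each row shifts and turns the commanded pose from where the row before left it; what a row does not reach is not made up. A row lasts 1/12 s, in which the tool goes at most 41.7 mm and 7.16 degrees, less where a joint would pass 70% of its speed; a pose out of reach is approached as far as the arm can. A call is refused whole if a number of a shift passes 41.7 or a number of a turn 1, either way. A call with a gripper value outside its range is refused whole. "gripper" is the opening, from 0 (shut) to 1 (fully open), set as the call begins (left out, the last holds). The fingers move at their own pace and stop on an object; the grip force is fixed at half the most. Time passes only in rows, so rows that do not move let the fingers close. It gives the time, the measured TCP pose, the force, the opening and the grip force at its end, in the units of the state.
- read_state(): the state, without advancing time (a new reading comes with each control period).
- get_image(name): name is "scene" or "top" or "wrist"; returns a dict with "image" (384x512x3 uint8, red, green, blue), "fx", "fy", "cx", "cy" (pixels), "eye" and "rotation" of the camera in the world. Camera axes: x right, y down, z forward; pixel columns grow to the right and rows downward; lengths in mm; the calibration is good to about 2 mm. A picture is of the moment at which its call begins. There is no depth.
- job_done(): hands the job in; it is judged then, once.
The state is a dict: "clock": time; "joints": joint angles; "joint_vel": joint speeds; "joint_efforts": joint torques, N m; "position": TCP position; "ee_rot": TCP orientation; "contact_force": force on the tool from outside, world axes, zero at the start; "wrist_torque": the same for the moment, N m; "gripper_width": finger opening in mm; "grasp_force": force on a finger pad.
Only numpy, scipy, OpenCV 4.12 (cv2) and the standard library are available. Lean on these libraries where they do the work, as an engineer would, in place of code of your own. Each camera call takes 0.05 s, during which the arm holds its last target. There are 200 camera calls.

## Working session

There is one attempt and no reset: what is moved stays moved. The work goes in short steps, Python scripts to look and compute and a tool call to move; the robot and the scene stay as the last step left them, time stands still between calls to the robot, and variables do not carry over. Pictures are saved under pics/ and viewed, at most 12 in all, crops included, and the job is handed in when it is done.

Besides the shell and the picture viewer there is one more tool, called after "Request:" as name([rows], argument=value, ...), one row to a line, values as JSON. play_rows: Moves the arm, as the interface text tells. Its arguments: {"type":"object","properties":{"series":{"type":"array","items":{"type":"array","items":{"type":"number"}}},"gripper":{"type":"number"}},"required":["series"]}

```bash
mkdir -p pics
python3 - <<'E'
from bench import *
import cv2,numpy as np,pickle
s=read_state();print(s)
d={}
for n in("scene","top"):
    i=get_image(n);d[n]=i
    cv2.imwrite(f"pics/{n}0.png",i["image"][:,:,::-1])
    print(n,i["fx"],i["fy"],i["cx"],i["cy"],i["eye"],i["rotation"])
pickle.dump(d,open("d.pkl","wb"))
a=np.hstack([d["scene"]["image"],d["top"]["image"]])
E
```

```text
{'clock': 0.0, 'joints': array([ 1.59659678e+00,  3.85570605e-01,  6.57741830e-03, -5.28966992e-04,
       -1.19399110e+00, -2.58584317e-01]), 'joint_vel': array([-3.22642381e-04, -6.90118913e-05,  1.54466744e-04,  2.67052463e-04,
       -2.13387472e-03, -2.15728599e-03]), 'joint_efforts': array([ 7.07764684e-04, -3.92293417e+01,  1.88407177e+01,  4.18635070e+00,
       -4.50573396e-03, -5.16657607e-06]), 'position': array([144.02854864, 607.55792955, 231.38971369]), 'ee_rot': array([ 9.93222140e-01, -1.16226169e-01, -8.83094907e-05,  1.11777310e-03]), 'contact_force': array([ 0.49007204, -0.08031411,  0.46672891]), 'wrist_torque': array([ 0.0025786 , -0.0225619 ,  0.00060011]), 'grasp_force': 0.0, 'gripper_width': 85.52772591491939}
scene 462.2792068626479 462.2792068626479 255.93100621540023 192.47235231132655 [-260.0055702  -717.68285427  686.48346581] [ 0.79579264 -0.32440329  0.1922901  -0.47381547]
top 416.3035529458799 416.3035529458799 259.8568562710411 198.84745526607026 [ 428.27503104   70.57249132 1315.16866233] [-0.69823439  0.71493037 -0.01842745  0.03168163]
```

View pics/scene0.png

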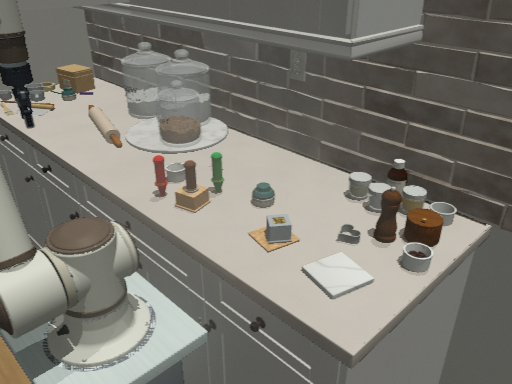

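View pics/top0.png

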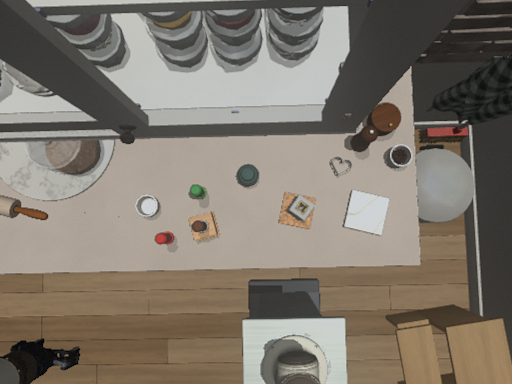

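Candidates for the handle: the dark-wood one in the light block (scene 191,178; top 199,226), the red look-alike (scene 160,175; top 164,238), the green one (scene 217,172; top 197,191) and the pepper mill (scene 389,215). I choose the dark-wood one. The head is at scene (279,230) and the slab at (337,273). A close crop will check this.

```bash
cat > h.py <<'E'
import numpy as np,cv2,pickle
from scipy.spatial.transform import Rotation as R
def ray(c,uv):
    uv=np.atleast_2d(np.float64(uv))
    d=np.c_[(uv[:,0]-c["cx"])/c["fx"],(uv[:,1]-c["cy"])/c["fy"],np.ones(len(uv))]
    return R.from_quat(c["rotation"]).apply(d)
def at(c,uv,z):
    d=ray(c,uv);e=np.array(c["eye"]);return e+d*((z-e[2])/d[:,2])[:,None]
def proj(c,P):
    p=R.from_quat(c["rotation"]).inv().apply(np.atleast_2d(P)-np.array(c["eye"]))
    return np.c_[p[:,0]/p[:,2]*c["fx"]+c["cx"],p[:,1]/p[:,2]*c["fy"]+c["cy"]]
E
python3 - <<'E'
from h import *
d=pickle.load(open("d.pkl","rb"));t=d["top"];s=d["scene"]
for n,uv,z in[("handle knob",(199,226),138),("rest",(203,226),48),("head",(301,208),56),("pad",(297,210),6),("slab",(367,212),14),("timer",(248,175),60),("ram",(148,206),50),("red",(164,238),138),("green",(197,191),138),("cutter",(340,166),25)]:
    print(n,at(t,uv,z)[0].round(0))
for n,uv,z in[("handle knob",(190,164),138),("head",(279,220),56),("slab",(337,272),14)]:print("sc",n,at(s,uv,z)[0].round(0))
a=cv2.resize(t["image"][160:260,140:240],(400,400),interpolation=cv2.INTER_CUBIC)
b=cv2.resize(s["image"][140:215,145:245],(400,300),interpolation=cv2.INTER_CUBIC)
e=cv2.resize(t["image"][180:250,270:400],(400,215),interpolation=cv2.INTER_CUBIC)
o=np.zeros((600,800,3),np.uint8);o[:400,:400]=a;o[:300,400:]=b;o[300:515,400:]=e
cv2.imwrite("pics/crop1.png",o[:,:,::-1])
E
```

```text
handle knob [439. 266. 138.]
rest [440. 268.  48.]
head [487. -31.  56.]
pad [484. -22.   6.]
slab [ 472. -238.   14.]
timer [591. 127.  60.]
ram [505. 436.  50.]
red [408. 365. 138.]
green [539. 270. 138.]
cutter [ 617. -158.   25.]
sc handle knob [430. 255. 138.]
sc head [489. -34.  56.]
sc slab [ 469. -238.   14.]
```

View pics/crop1.png

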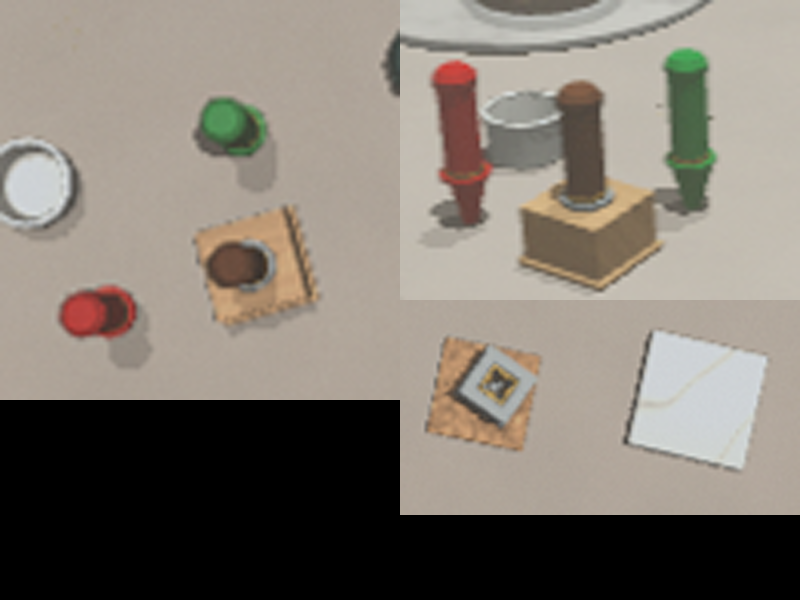

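The crop confirms it: the dark-wood handle stands in the light block (crop 230,262, collar ring at 255,262), while the red and green ones stand loose about 100 mm away. The head sits diagonally on the pad. Next I move above the handle for a wrist view.

Request:
play_rows([
  [24,-28,6,0,0,0],
  [24,-28,6,0,0,0],
  [24,-28,6,0,0,0],
  [24,-28,6,0,0,0],
  [24,-28,6,0,0,0],
  [24,-28,6,0,0,0],
  [24,-28,6,0,0,0],
  [24,-28,6,0,0,0],
  [24,-28,6,0,0,0],
  [24,-28,6,0,0,0],
  [24,-28,6,0,0,0],
  [24,-28,6,0,0,0],
  [0,0,0,0,0,0],
  [0,0,0,0,0,0],
], gripper=1)

```text
clock: 1.27
position: [433.0, 270.6, 304.4]
ee_rot: [0.993, -0.118, -0.0, 0.0]
contact_force: [-0.2, 0.6, 0.7]
gripper_width: 85.3
grasp_force: 0.0
```

Run:
```python
from bench import *
from h import *
s=read_state();print(s["position"],s["ee_rot"],s["contact_force"])
w=get_image("wrist");pickle.dump(w,open("w1.pkl","wb"))
print(w["eye"],R.from_quat(w["rotation"]).as_matrix().round(3),w["fx"])
for P in[(440,268,48),(440,268,138)]:print(proj(w,P))
cv2.imwrite("pics/w1.png",w["image"][:,:,::-1])
```

```text
[432.99646106 270.56271776 304.35581904] [ 9.93002215e-01 -1.18095575e-01 -1.92561724e-04  1.22351115e-05] [-0.17764653  0.59301708  0.7270832 ]
[501.73531027 254.54586526 445.87426763] [[-0.235 -0.935 -0.267]
 [-0.972  0.226  0.063]
 [ 0.001  0.274 -0.962]] 319.34348761090894
[[251.09934008 154.63206313]]
[[251.41705998 169.11606588]]
```

View pics/w1.png

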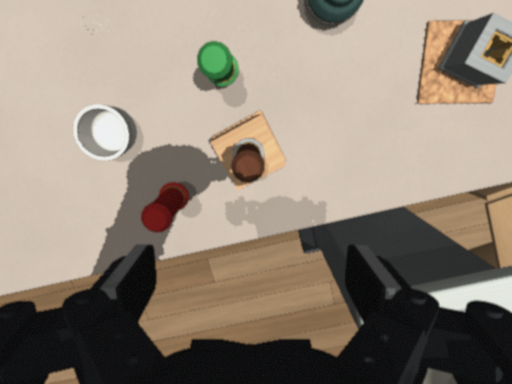

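The wrist view shows the knob at (248,164), the block around (248,148), red at (160,205), green at (217,62) and the head at (480,45). I'll take sub-pixel measures from this view and the top view.

Run:
```python
from h import *
w=pickle.load(open("w1.pkl","rb"))
d=pickle.load(open("d.pkl","rb"));t=d["top"]
def blob(c,roi,lo,hi):
    x0,y0,x1,y1=roi;hsv=cv2.cvtColor(c["image"],cv2.COLOR_RGB2HSV)[y0:y1,x0:x1]
    m=cv2.inRange(hsv,lo,hi);n,l,st,ce=cv2.connectedComponentsWithStats(m)
    k=1+st[1:,4].argmax();mm=(l==k).astype(np.uint8)
    cs=max(cv2.findContours(mm,0,cv2.CHAIN_APPROX_NONE)[0],key=cv2.contourArea)
    return cs.reshape(-1,2)+[x0,y0],st[k,4]
# wood block
c,a=blob(w,(200,105,295,195),(5,70,120),(25,255,255))
P=at(w,c,48)[:,:2].astype(np.float32)
print("rest",a,cv2.minAreaRect(P))
# knob
c,a=blob(w,(225,138,270,190),(0,60,20),(15,255,110));print("knob px",a,cv2.minEnclosingCircle(c))
# slab, in top
c,a=blob(t,(335,180,400,245),(0,0,195),(180,30,255));print("slab",a,cv2.minAreaRect(at(t,c,14)[:,:2].astype(np.float32)))
c,a=blob(t,(270,185,325,240),(5,90,90),(22,255,255));print("pad",a,cv2.minAreaRect(at(t,c,6)[:,:2].astype(np.float32)))
o=cv2.resize(w["image"][100:200,200:300],(600,600),interpolation=cv2.INTER_CUBIC)
cv2.imwrite("pics/crop2.png",o[:,:,::-1])
```

```text
rest 2022 ((445.1258544921875, 270.63934326171875), (75.53923797607422, 73.82814025878906), 14.652546882629395)
knob px 689 ((247.0, 163.0), 19.924957275390625)
slab 1371 ((472.49713134765625, -237.28970336914062), (114.92235565185547, 116.26239776611328), 75.11615753173828)
pad 473 ((483.21563720703125, -21.044784545898438), (97.10990142822266, 97.50968933105469), 77.19216918945312)
```

View pics/crop2.png

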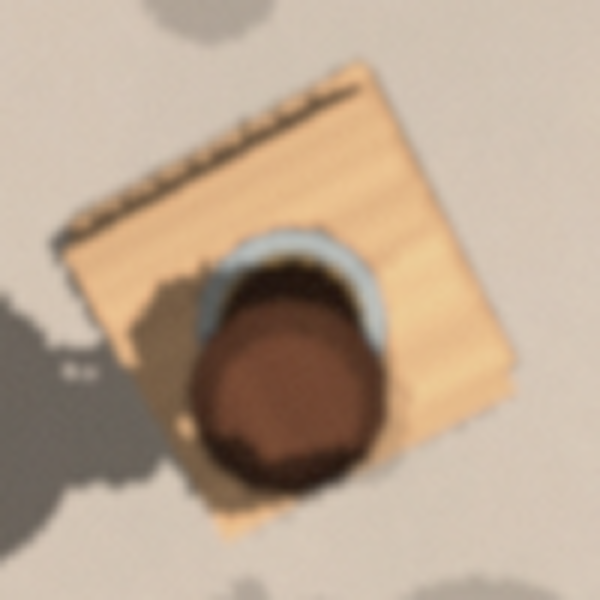

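Crop: knob centre at (288,390), collar ring centre at (293,322), block top corners at about (68,255), (358,90), (515,360) and (228,530).

Run:
```python
from h import *
w=pickle.load(open("w1.pkl","rb"))
f=lambda p:np.array(p)/6+[200,100]-0.4
for z in(126,132):print("knob",at(w,f((288,390)),z))
print("collar",at(w,f((293,322)),53))
C=at(w,[f(p) for p in((68,255),(358,90),(515,360),(228,530))],48)[:,:2]
print(C,C.mean(0),(C[[0,1]].mean(0)))
for k in range(4):
    e=C[(k+1)%4]-C[k];print(np.hypot(*e),np.degrees(np.arctan2(e[1],e[0])))
for z in(112,):
  for a in [-17,17]: pass
# tool axes in the world
s=R.from_quat([9.93002215e-01,-1.18095575e-01,0,0]).as_matrix();print(s[:,1],s[:,0])
```

```text
knob [[443.04434528 271.2002635  126.        ]]
knob [[444.14523343 270.88787079 132.        ]]
collar [[443.19791167 270.63477376  53.        ]]
[[466.86520185 312.7105487 ]
 [485.04030866 246.97898711]
 [423.7423951  227.48831272]
 [402.12777579 295.02739116]] [444.44392035 270.55130992] [475.95275526 279.84476791]
68.19804027021797 -74.54361104251895
64.32200708902691 -162.36108648370097
70.91346052579804 107.74629856265015
67.10907832242218 15.277766719339697
[-0.23453834 -0.97210687  0.        ] [ 0.97210687 -0.23453834  0.        ]
```

Request:
play_rows([
  [5,0,-20,0,0,0],
  [5,0,-20,0,0,0],
  [0,0,-20,0,0,0],
  [0,0,-20,0,0,0],
  [0,0,-20,0,0,0],
  [0,0,-20,0,0,0],
  [0,0,-20,0,0,0],
  [0,0,-20,0,0,0],
  [0,0,-20,0,0,0],
  [0,0,-20,0,0,0],
  [0,0,0,0,0,0],
  [0,0,0,0,0,0],
])

```text
clock: 2.32
position: [441.1, 272.5, 103.7]
ee_rot: [0.993, -0.115, -0.001, 0.001]
contact_force: [-0.3, -0.9, -0.3]
gripper_width: 85.4
grasp_force: 0.0
```

Request:
play_rows([
  [0,0,0,0,0,0],
  [0,0,0,0,0,0],
  [0,0,0,0,0,0],
  [0,0,0,0,0,0],
  [0,0,0,0,0,0],
  [0,0,0,0,0,0],
  [0,0,0,0,0,0],
  [0,0,0,0,0,0],
  [0,0,0,0,0,0],
  [0,0,0,0,0,0],
], gripper=0)

```text
clock: 3.15
position: [442.8, 272.4, 105.7]
ee_rot: [0.993, -0.116, 0.001, -0.001]
contact_force: [-0.6, -1.3, 6.5]
gripper_width: 31.5
grasp_force: 59.0
```

Request:
play_rows([
  [0,0,10,0,0,0],
  [0,0,10,0,0,0],
  [0,0,15,0,0,0],
  [0,0,15,0,0,0],
  [0,0,20,0,0,0],
  [0,0,20,0,0,0],
  [0,0,20,0,0,0],
  [0,0,20,0,0,0],
  [0,0,20,0,0,0],
  [0,0,0,0,0,0],
])

```text
clock: 3.98
position: [443.9, 273.4, 259.7]
ee_rot: [0.993, -0.116, 0.003, -0.003]
contact_force: [0.5, 1.1, 0.4]
gripper_width: 31.2
grasp_force: 59.5
```

Request:
play_rows([
  [-2,-15,0,0,0,0],
  [-4,-29,0,0,0,0],
  [-4,-29,0,0,0,0],
  [-4,-29,0,0,0,0],
  [-4,-29,0,0,0,0],
  [-4,-29,0,0,0,0],
  [-4,-29,0,0,0,0],
  [-4,-29,0,0,0,0],
  [-4,-29,0,0,0,0],
  [-4,-29,0,0,0,0],
  [-2,-15,0,0,0,0],
  [0,0,0,0,0,0],
  [0,0,0,0,0,0],
  [0,0,0,0,0,0],
])

```text
clock: 5.15
position: [401.6, -19.0, 254.0]
ee_rot: [0.993, -0.116, -0.001, 0.0]
contact_force: [-0.3, 1.0, -1.7]
gripper_width: 31.3
grasp_force: 59.7
```

Run:
```python
from bench import *
from h import *
s=read_state();print(s["position"],s["ee_rot"],s["contact_force"],s["gripper_width"],s["grasp_force"])
w=get_image("wrist");w["state"]=s;pickle.dump(w,open("w2.pkl","wb"))
t=get_image("scene");pickle.dump(t,open("t2.pkl","wb"))
p=s["position"];Rm=R.from_quat(s["ee_rot"])
A=[p+Rm.apply([0,0,6+d]) for d in(-40,45,90)];print("axis px wrist",proj(w,A),"scene",proj(t,A))
print("head px",proj(w,(485,-31,56)))
cv2.imwrite("pics/w2.png",w["image"][:,:,::-1])
cv2.imwrite("pics/s2.png",t["image"][:,:,::-1])
```

```text
[401.602315   -18.97325336 253.97936833] [ 9.93202773e-01 -1.16395765e-01 -5.26076093e-04  3.67811387e-05] [-0.27802343  1.01350138 -1.6894223 ] 31.346620921596276 59.67626206751447
axis px wrist [[251.44300259 293.12219081]
 [250.84584207 216.84413143]
 [250.6892325  196.83967213]] scene [[249.6503073  143.93754422]
 [249.90781813 177.86424094]
 [250.03645502 194.81197366]]
head px [[242.92691034  88.34811589]]
```

View pics/w2.png

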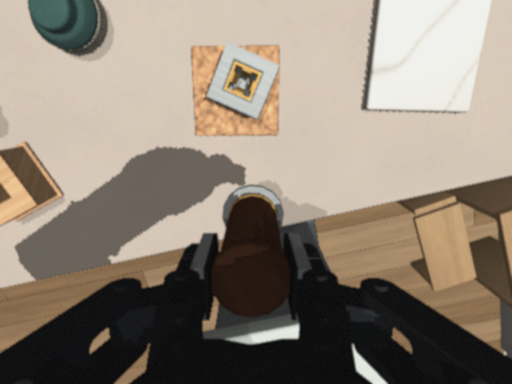

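Wrist view: head top at (243,80), bush at (243,79), collar ring centred near (253,214), and the handle is held. Next I zoom in for corners and to check the shank's tilt and yaw.

Run:
```python
from h import *
w=pickle.load(open("w2.pkl","rb"));t=pickle.load(open("t2.pkl","rb"))
z=lambda im,x0,y0,x1,y1,W,H:cv2.resize(im[y0:y1,x0:x1],(W,H),interpolation=cv2.INTER_CUBIC)
o=np.zeros((600,800,3),np.uint8)
o[:400,:400]=z(w["image"],203,38,283,118,400,400)
o[400:600,:400]=z(w["image"],213,170,293,210,400,200)
o[:600,400:]=z(t["image"],200,110,300,260,400,600)
cv2.imwrite("pics/crop3.png",o[:,:,::-1])
```

```text
(no output)
```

View pics/crop3.png

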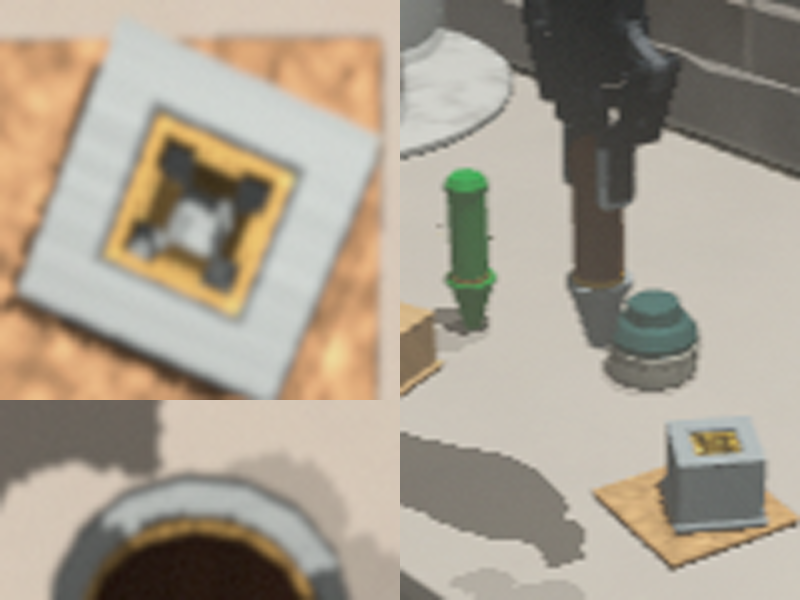

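Crop: head corners at (120,22), (378,140), (275,400), (20,290), well corners at (158,105), (302,168), (245,322), (103,260). In the scene view the handle hangs vertical with its tip about where predicted.

Run:
```python
from h import *
w=pickle.load(open("w2.pkl","rb"));s=w["state"];p=s["position"];Rm=R.from_quat(s["ee_rot"])
f=lambda l:np.array(l)/5+[203,38]-0.4
for n,l in(("out",((120,22),(378,140),(275,400),(20,290))),("well",((158,105),(302,168),(245,322),(103,260)))):
    C=at(w,f(l),56)[:,:2];e=np.roll(C,-1,0)-C
    print(n,C.mean(0),np.hypot(*e.T),np.degrees(np.arctan2(e[:,1],e[:,0]))%90)
cz=p[2]-6-45
for d in (198,):
  q=at(w,(np.array([d/5+213-.4,0])),cz)
a=at(w,(252.3,216.8),cz)[0];b=at(w,(250.85,216.8),cz)[0];print("collar off",a-b, a, p)
print("collar R px", 20*w["fx"]/np.linalg.norm(np.array(w["eye"])-a),"ring top px",473/5+170-80)
```

```text
out [492.08853519 -32.05847259] [55.10531323 54.14947913 56.36221535 54.29507343] [53.71921296 54.79267966 53.87633064 53.46359439]
well [492.19176514 -32.83879488] [30.83031201 31.62202297 31.17110309 31.31354792] [54.41049036 55.61755431 53.85323502 55.00850309]
collar off [-0.21539884 -0.90319133  0.        ] [401.36176959 -19.88345014 202.97936833] [401.602315   -18.97325336 253.97936833]
collar R px 31.146953517882803 ring top px 184.60000000000002
```

Request:
play_rows([
  [2,-6,-5,0,0,0.8],
  [2,-6,-5,0,0,0.8],
  [2,-6,-6,0,0,0.8],
  [2,-6,-6,0,0,0.8],
  [2,-6,-6,0,0,0.8],
  [2,-6,-6,0,0,0.8],
  [3,-6,-6,0,0,0.8],
  [3,-5,-5,0,0,0.77],
  [0,0,0,0,0,0],
  [0,0,0,0,0,0],
  [0,0,0,0,0,0],
])

```text
clock: 6.17
position: [420.3, -65.4, 209.7]
ee_rot: [0.977, 0.215, 0.0, 0.0]
contact_force: [-0.1, -0.0, -1.6]
gripper_width: 31.5
grasp_force: 59.7
```

Run:
```python
from bench import *
from h import *
s=read_state();p=s["position"];Rm=R.from_quat(s["ee_rot"])
w=get_image("wrist");w["state"]=s;pickle.dump(w,open("w3.pkl","wb"))
print(p,s["ee_rot"],Rm.as_euler("zyx",degrees=True),s["contact_force"],s["wrist_torque"],s["grasp_force"])
g=p+Rm.apply([0,0,6+45])
th=np.linspace(0,2*np.pi,60);ring=np.array([g+[20*np.cos(a),20*np.sin(a),0] for a in th]);q=proj(w,ring)
print("pred collar box",q.min(0),q.max(0),"head",proj(w,(492.1,-32.4,56)))
x0,y0=190,20
o=cv2.resize(w["image"][y0:y0+100,x0:x0+120],(600,500),interpolation=cv2.INTER_CUBIC)
o2=cv2.resize(w["image"][150:250,190:310],(600,500),interpolation=cv2.INTER_CUBIC)
im=np.vstack([cv2.resize(w["image"][30:130,190:310],(480,400),interpolation=cv2.INTER_CUBIC)[:300],cv2.resize(w["image"][155:230,190:310],(480,300),interpolation=cv2.INTER_CUBIC)])
cv2.imwrite("pics/crop4.png",cv2.resize(w["image"][20:220,150:360],(630,600),interpolation=cv2.INTER_CUBIC)[:,:,::-1])
```

```text
[420.32521354 -65.35460535 209.68694838] [9.76609375e-01 2.15021209e-01 8.51905915e-05 1.76264403e-05] [-2.48335433e+01  9.96808931e-03 -1.79999874e+02] [-0.08368958 -0.04840247 -1.56886414] [-0.05978471  0.00722311 -0.01387561] 59.692909077275544
pred collar box [218.43638374 186.47846153] [280.8537663  245.29701637] head [[250.00727656  92.19557618]]
```

View pics/crop4.png

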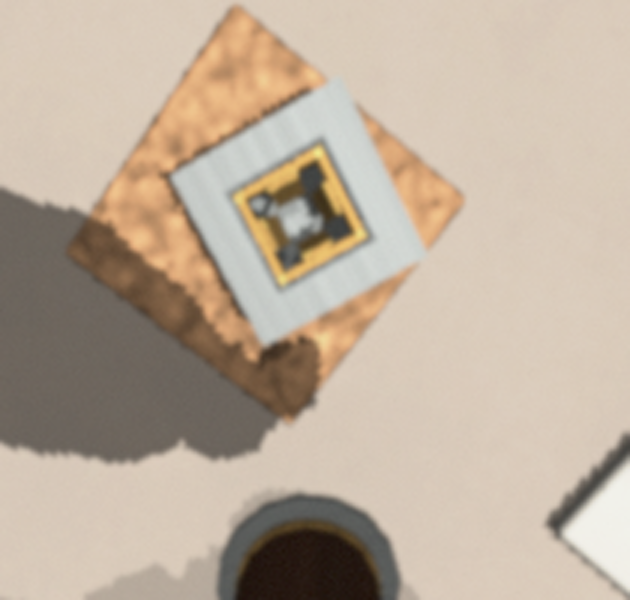

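Crop: head well centre at (303,215), collar left/right at 218/401 and top at 495. I'll compute the shift from head and collar in the same image, so the camera bias cancels.

Run:
```python
from h import *
w=pickle.load(open("w3.pkl","rb"));s=w["state"];p=s["position"];cz=p[2]-51
f=lambda l:np.array(l)/3+[150,20]-0.33
for n,l in(("out",((170,175),(341,82),(427,257),(267,347))),("well",((233,192),(326,140),(374,240),(280,288)))):
    C=at(w,f(l),56)[:,:2];e=np.roll(C,-1,0)-C
    print(n,C.mean(0),np.hypot(*e.T),np.degrees(np.arctan2(e[:,1],e[:,0]))%90)
th=np.linspace(0,2*np.pi,90)
from scipy.optimize import least_squares
def r(x):
    q=proj(w,np.c_[x[0]+20*np.cos(th),x[1]+20*np.sin(th),0*th+cz])
    a=f([(218,0),(401,0)])[:,0];b=f([(0,495)])[0,1]
    return [q[:,0].min()-a[0],q[:,0].max()-a[1],q[:,1].min()-b]
x=least_squares(r,p[:2]).x;print("collar",x,x-p[:2],r(x))
```

```text
out [492.06059835 -32.51396454] [55.30592245 54.48097663 54.63458848 56.63810961] [51.52862201 53.42958685 53.76400912 54.07888092]
well [492.82163496 -32.79120471] [30.53945853 31.14551058 31.11857821 30.43200146] [52.48361602 52.3271844  51.15698014 51.24878947]
collar [422.22240425 -66.73155615] [ 1.89719072 -1.37695081] [np.float64(-0.7862614456212214), np.float64(0.7869023215322954), np.float64(0.042471544427229446)]
```

Request:
play_rows([
  [14,7,0,0,0,0],
  [14,7,0,0,0,0],
  [14,7,0,0,0,0],
  [14,7,0,0,0,0],
  [14.6,6,0,0,0,0],
  [0,0,0,0,0,0],
  [0,0,0,0,0,0],
  [0,0,-10,0,0,0],
  [0,0,-10,0,0,0],
  [0,0,-10,0,0,0],
  [0,0,-10,0,0,0],
  [0,0,-8,0,0,0],
  [0,0,-7,0,0,0],
  [0,0,-5,0,0,0],
  [0,0,-5,0,0,0],
  [0,0,0,0,0,0],
  [0,0,0,0,0,0],
])

```text
clock: 7.63
position: [490.8, -31.9, 144.4]
ee_rot: [0.977, 0.215, -0.0, 0.0]
contact_force: [0.3, 0.4, -0.4]
gripper_width: 31.4
grasp_force: 59.7
```

```bash
cat > st.py <<'E'
from bench import *
s=read_state()
for k in("clock","position","contact_force","wrist_torque"):print(k,s[k].round(2) if k!="clock" else s[k])
E
python3 st.py
python3 - <<'E'
from bench import *
from h import *
w=get_image("wrist");t=get_image("scene")
o=np.zeros((500,800,3),np.uint8)
o[:500,:400]=cv2.resize(w["image"][100:250,195:315],(400,500),interpolation=cv2.INTER_CUBIC)
o[:500,400:]=cv2.resize(t["image"][160:260,240:320],(400,500),interpolation=cv2.INTER_CUBIC)
cv2.imwrite("pics/crop5.png",o[:,:,::-1])
E
```

```text
clock 7.6333
position [490.81 -31.92 144.45]
contact_force [ 0.28  0.44 -0.44]
wrist_torque [-0.02 -0.02  0.04]
```

View pics/crop5.png

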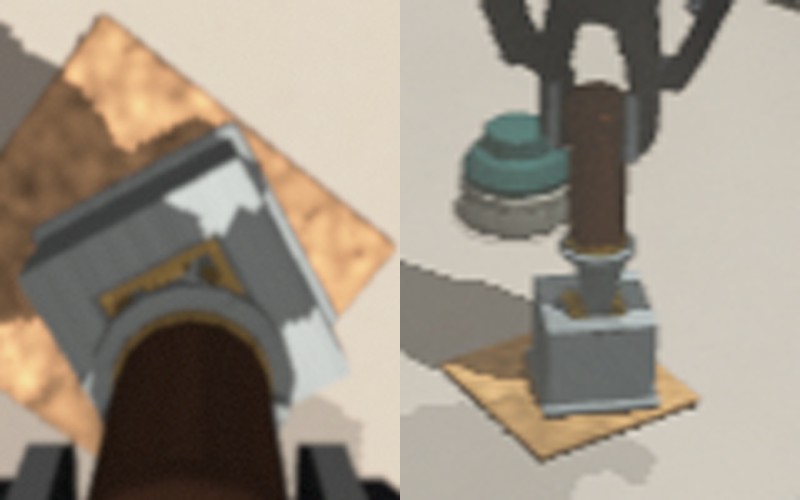

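The shank enters the well nearly centred: in the scene half the shank is at (600,300) against a well centre of about (595,300). I'll descend slowly, watching the force.

Request:
play_rows([
  [0,0,-3,0,0,0],
  [0,0,-3,0,0,0],
  [0,0,-3,0,0,0],
  [0,0,-3,0,0,0],
  [0,0,0,0,0,0],
])

```text
clock: 8.15
position: [490.3, -31.9, 131.8]
ee_rot: [0.977, 0.215, -0.001, -0.0]
contact_force: [-0.4, 0.2, -1.9]
gripper_width: 31.2
grasp_force: 59.7
```

Request:
play_rows([
  [0,0,-1,0,0,0],
  [0,0,-1,0,0,0],
  [0,0,-1,0,0,0],
  [0,0,0,0,0,0],
])

```text
clock: 8.48
position: [490.8, -31.8, 129.5]
ee_rot: [0.977, 0.215, 0.0, -0.0]
contact_force: [-0.2, 1.6, -1.0]
gripper_width: 31.5
grasp_force: 59.7
```

Request:
play_rows([
  [0,0,-1,0,0,0],
  [0,0,-1,0,0,0],
  [0,0,-1,0,0,0],
  [0,0,0,0,0,0],
])

```text
clock: 8.82
position: [490.9, -31.6, 126.6]
ee_rot: [0.977, 0.215, 0.0, -0.0]
contact_force: [-0.4, 1.9, 0.9]
gripper_width: 31.6
grasp_force: 59.9
```

Request:
play_rows([
  [0,0,-1,0,0,0],
  [0,0,-1,0,0,0],
  [0,0,0,0,0,0],
])

```text
clock: 9.07
position: [491.0, -31.6, 124.7]
ee_rot: [0.977, 0.215, 0.0, -0.0]
contact_force: [-2.2, 4.3, 4.4]
gripper_width: 31.2
grasp_force: 60.1
```

Request:
play_rows([
  [-0.4,0.8,0,0,0,0],
  [0,0,0,0,0,0],
  [0,0,0,0,0,0],
])

```text
clock: 9.32
position: [490.5, -31.1, 124.6]
ee_rot: [0.976, 0.216, 0.0, 0.0]
contact_force: [-0.8, 1.7, 3.4]
gripper_width: 31.8
grasp_force: 60.1
```

```bash
python3 st.py
```

```text
clock 9.3167
position [490.49 -31.11 124.6 ]
contact_force [-0.79  1.72  3.44]
wrist_torque [ 0.8   0.2  -0.02]
```

Request:
play_rows([
  [-0.2,0.5,0,0,0,0],
  [0,0,-1,0,0,0],
  [0,0,0,0,0,0],
  [0,0,0,0,0,0],
])

```text
clock: 9.65
position: [490.6, -30.7, 123.8]
ee_rot: [0.976, 0.216, 0.0, 0.0]
contact_force: [-0.3, 1.4, 5.0]
gripper_width: 31.4
grasp_force: 60.2
```

```bash
python3 st.py
```

```text
clock 9.65
position [490.62 -30.66 123.84]
contact_force [-0.28  1.36  5.03]
wrist_torque [0.5  0.06 0.04]
```

Request:
play_rows([
  [-0.1,0.4,0,0,0,0],
  [0,0,-1,0,0,0],
  [0,0,0,0,0,0],
  [0,0,0,0,0,0],
])

```text
clock: 9.98
position: [491.1, -30.3, 123.5]
ee_rot: [0.976, 0.216, 0.001, 0.0]
contact_force: [-0.5, 1.5, 7.2]
gripper_width: 31.5
grasp_force: 60.4
```

```bash
python3 st.py
```

```text
clock 9.9833
position [491.06 -30.28 123.54]
contact_force [-0.5   1.54  7.18]
wrist_torque [0.26 0.12 0.07]
```

Request:
play_rows([
  [0,0.2,0,0,0,0.3],
  [0,0,0,0,0,0],
  [0,0,0,0,0,0],
])

```text
clock: 10.23
position: [491.0, -30.2, 123.5]
ee_rot: [0.973, 0.231, 0.001, 0.0]
contact_force: [0.1, 0.4, 7.3]
gripper_width: 31.5
grasp_force: 60.3
```

```bash
python3 st.py
```

```text
clock 10.2333
position [491.03 -30.16 123.45]
contact_force [0.08 0.4  7.28]
wrist_torque [ 0.17  0.   -0.06]
```

Request:
play_rows([
  [0,0,-1,0,0,-0.15],
  [0,0,-1,0,0,0],
  [0,0,0,0,0,0],
  [0,0,0,0,0,0],
])

```text
clock: 10.57
position: [492.2, -30.0, 123.0]
ee_rot: [0.975, 0.224, 0.002, 0.001]
contact_force: [-0.6, 1.1, 14.8]
gripper_width: 31.7
grasp_force: 60.9
```

Request:
play_rows([
  [0,0,-1,0,0,0],
  [0,0,-1,0,0,0],
  [0,0,0,0,0,0],
  [0,0,0,0,0,0],
])

```text
clock: 10.9
position: [493.3, -29.7, 122.5]
ee_rot: [0.975, 0.224, 0.004, 0.001]
contact_force: [-2.1, 1.8, 22.1]
gripper_width: 31.5
grasp_force: 61.4
```

```bash
python3 st.py
```

```text
clock 10.9
position [493.33 -29.7  122.53]
contact_force [-2.14  1.78 22.1 ]
wrist_torque [0.78 0.76 0.01]
```

Request:
play_rows([
  [-0.5,0,0.4,0,0,0],
  [0,0,0,0,0,0],
  [0,0,0,0,0,0],
  [0,0,0,0,0,0],
  [0,0,0,0,0,0],
  [0,0,0,0,0,0],
  [0,0,0,0,0,0],
  [0,0,0,0,0,0],
])

```text
clock: 11.57
position: [492.7, -29.8, 122.6]
ee_rot: [0.975, 0.224, 0.004, 0.001]
contact_force: [-1.0, 1.1, 19.1]
gripper_width: 30.9
grasp_force: 61.2
```

```bash
python3 st.py
```

```text
clock 11.5667
position [492.73 -29.8  122.55]
contact_force [-1.05  1.12 19.05]
wrist_torque [ 0.6   0.55 -0.04]
```

Request:
play_rows([
  [-1,0,3,0,0,0],
  [-1,0,3,0,0,0],
  [0,0,3,0,0,0],
  [0,0,3,0,0,0],
  [0,0,3,0,0,0],
  [0,0,3,0,0,0],
  [0,0,5,0,0,0],
  [0,0,5,0,0,0],
  [0,0,7,0,0,0],
  [0,0,8,0,0,0],
  [0,0,10,0,0,0],
  [0,0,10,0,0,0],
  [0,0,10,0,0,0],
  [0,0,10,0,0,0],
  [0,0,10,0,0,0],
  [0,0,8,0,0,0],
  [0,0,6,0,0,0],
  [0,0,3,0,0,0],
  [0,0,0,0,0,0],
  [0,0,0,0,0,0],
])

```text
clock: 13.23
position: [487.3, -29.9, 228.6]
ee_rot: [0.975, 0.223, -0.0, -0.0]
contact_force: [0.4, 0.3, -7.8]
gripper_width: 31.4
grasp_force: 60.0
```

Request:
play_rows([
  [0,0,0,0,0,0],
  [0,0,0,0,0,0],
  [0,0,0,0,0,0],
  [0,0,0,0,0,0],
  [0,0,0,0,0,0],
  [0,0,0,0,0,0],
  [0,0,0,0,0,0],
  [0,0,0,0,0,0],
  [0,0,0,0,0,0],
  [0,0,0,0,0,0],
  [0,0,0,0,0,0],
  [0,0,0,0,0,0],
])

```text
clock: 14.23
position: [487.6, -30.0, 228.9]
ee_rot: [0.975, 0.223, 0.0, 0.0]
contact_force: [-1.0, 0.2, -8.0]
gripper_width: 31.8
grasp_force: 60.0
```

```bash
python3 st.py
python3 - <<'E'
from bench import *
from h import *
s=read_state();print(s["ee_rot"])
t=get_image("scene");p=s["position"]
print(proj(t,[p,p-[0,0,96]]))
cv2.imwrite("pics/s6.png",cv2.resize(t["image"][110:310,210:410],(600,600),interpolation=cv2.INTER_CUBIC)[:,:,::-1])
E
```

```text
clock 14.2333
position [487.56 -29.97 228.94]
contact_force [-0.97  0.21 -8.05]
wrist_torque [-0.02  0.03 -0.01]
[9.74798378e-01 2.23087699e-01 4.11405093e-05 1.94752267e-06]
[[278.91569551 158.38933826]
 [278.05727771 193.49539474]]
```

View pics/s6.png

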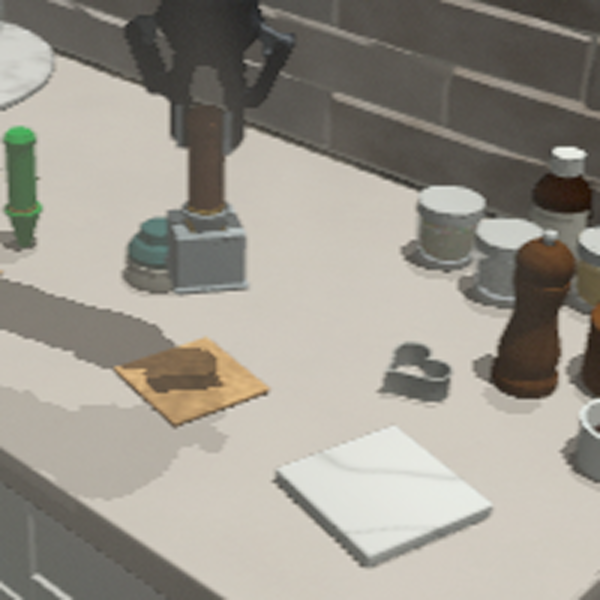

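The head hangs on the taper at crop (208,255), clear of the pad, with -8 N on the wrist. Next I move over the slab.

Request:
play_rows([
  [-1,-8,0,0,0,0],
  [-1,-14,0,0,0,0],
  [-1,-20,0,0,0,0],
  [-2,-20,0,0,0,0],
  [-2,-20,0,0,0,0],
  [-2,-20,0,0,0,0],
  [-2,-20,0,0,0,0],
  [-1,-20,0,0,0,0],
  [-1,-20,0,0,0,0],
  [-1,-20,0,0,0,0],
  [-1,-14,0,0,0,0],
  [0,-8,0,0,0,0],
  [0,-3,0,0,0,0],
  [0,0,0,0,0,0],
  [0,0,0,0,0,0],
  [0,0,0,0,0,0],
])

```text
clock: 15.62
position: [472.6, -236.3, 228.9]
ee_rot: [0.975, 0.223, 0.0, -0.0]
contact_force: [-1.1, 1.0, -7.8]
gripper_width: 31.4
grasp_force: 60.4
```

Request:
play_rows([
  [0,0,-6,0,0,0],
  [0,0,-10,0,0,0],
  [0,0,-14,0,0,0],
  [0,0,-14,0,0,0],
  [0,0,-14,0,0,0],
  [0,0,-12,0,0,0],
  [0,0,-10,0,0,0],
  [0,0,-6,0,0,0],
  [0,0,-4,0,0,0],
  [0,0,-2,0,0,0],
  [0,0,0,0,0,0],
  [0,0,0,0,0,0],
])

```text
clock: 16.62
position: [473.1, -237.1, 137.5]
ee_rot: [0.975, 0.223, 0.001, 0.0]
contact_force: [-0.3, 0.1, -6.9]
gripper_width: 31.5
grasp_force: 60.4
```

Request:
play_rows([
  [0,0,-1,0,0,0],
  [0,0,-1,0,0,0],
  [0,0,-1,0,0,0],
  [0,0,-1,0,0,0],
  [0,0,0,0,0,0],
])

```text
clock: 17.03
position: [472.4, -236.9, 132.7]
ee_rot: [0.975, 0.223, -0.0, -0.0]
contact_force: [0.7, 1.4, -6.4]
gripper_width: 31.6
grasp_force: 60.4
```

Request:
play_rows([
  [0,0,-0.7,0,0,0],
  [0,0,-0.7,0,0,0],
  [0,0,-0.7,0,0,0],
  [0,0,-0.4,0,0,0],
  [0,0,0,0,0,0],
  [0,0,0,0,0,0],
])

```text
clock: 17.53
position: [473.1, -237.3, 131.1]
ee_rot: [0.975, 0.223, 0.001, 0.001]
contact_force: [-0.1, -1.1, -1.7]
gripper_width: 31.6
grasp_force: 60.8
```

```bash
python3 st.py
```

```text
clock 17.5333
position [ 473.13 -237.27  131.15]
contact_force [-0.06 -1.1  -1.68]
wrist_torque [-0.11  0.1  -0.07]
```

Contact is as predicted. I'll lower a bit more so it sits flush, then release.

Request:
play_rows([
  [0,0,-0.7,0,0,0],
  [0,0,-0.7,0,0,0],
  [0,0,0,0,0,0],
  [0,0,0,0,0,0],
  [0,0,0,0,0,0],
])

```text
clock: 17.95
position: [473.7, -237.4, 130.9]
ee_rot: [0.975, 0.223, 0.001, 0.001]
contact_force: [-0.9, 0.6, 4.8]
gripper_width: 31.5
grasp_force: 61.3
```

```bash
python3 st.py
```

```text
clock 17.95
position [ 473.7  -237.44  130.87]
contact_force [-0.93  0.64  4.8 ]
wrist_torque [ 0.23  0.44 -0.04]
```

Request:
play_rows([
  [0,0,1,0,0,0],
  [0,0,0,0,0,0],
  [0,0,0,0,0,0],
  [0,0,0,0,0,0],
  [0,0,0,0,0,0],
  [0,0,0,0,0,0],
  [0,0,0,0,0,0],
  [0,0,0,0,0,0],
  [0,0,0,0,0,0],
], gripper=1)

```text
clock: 18.7
position: [472.6, -237.0, 130.0]
ee_rot: [0.975, 0.223, -0.0, -0.0]
contact_force: [0.0, 0.4, -0.2]
gripper_width: 85.6
grasp_force: 0.0
```

Request:
play_rows([
  [0,0,5,0,0,0],
  [0,0,12,0,0,0],
  [0,0,20,0,0,0],
  [0,0,20,0,0,0],
  [0,0,20,0,0,0],
  [0,0,20,0,0,0],
  [0,0,20,0,0,0],
  [0,0,10,0,0,0],
  [0,0,0,0,0,0],
  [0,0,0,0,0,0],
  [0,0,0,0,0,0],
  [0,0,0,0,0,0],
])

```text
clock: 19.7
position: [471.8, -236.7, 255.5]
ee_rot: [0.975, 0.223, -0.001, -0.001]
contact_force: [0.4, 0.1, 0.9]
gripper_width: 85.1
grasp_force: 0.0
```

```bash
python3 st.py
python3 - <<'E'
from bench import *
from h import *
t=get_image("scene")
print(proj(t,[(472.5,-237.3,14),(472.5,-237.3,144)]))
cv2.imwrite("pics/s7.png",cv2.resize(t["image"][150:310,260:420],(600,600),interpolation=cv2.INTER_CUBIC)[:,:,::-1])
E
```

```text
clock 19.7
position [ 471.85 -236.72  255.45]
contact_force [0.4  0.06 0.85]
wrist_torque [-0.03 -0.02 -0.01]
[[337.61857676 271.23075548]
 [342.55055899 223.79523422]]
```

View pics/s7.png

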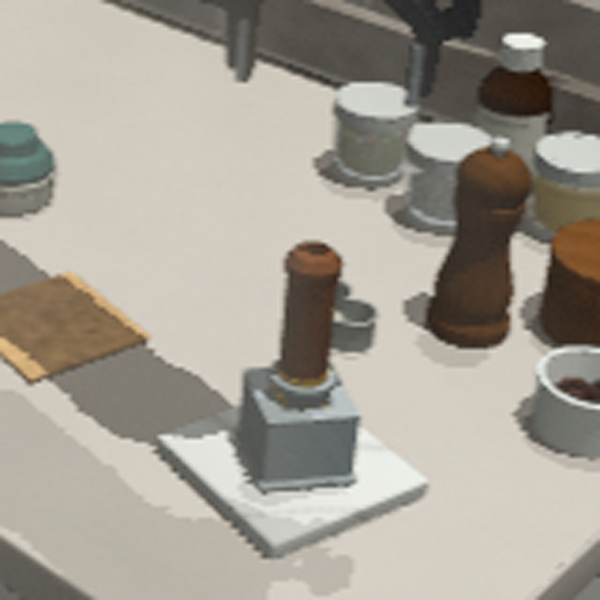

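The stamp stands upright and released in the middle of the slab (crop 300,430), and the gripper is clear.

```bash
python3 -c "from bench import *;print(job_done())"
```

```text
the job is handed in; nothing more can be done
None
```

The stamp was pressed together with about 20 N (brief peak near 23 N), hung by its handle for over a second, and now stands upright and released at the middle of the marble slab; the job is handed in at 19.7 s, but no verdict came back.

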